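# Find the rocking corner of a player's deck plate and press its shim flat

## Robot

A 6-joint arm with a two-finger parallel gripper is mounted at the origin on the work surface. World frame = base frame: x ahead of the robot, y to its left, z up, the work surface at z = 0. Lengths are in m, angles in rad, forces in N, time in s.
With the tool pointing down it reaches from about 0.375 to 0.925 m from the base axis. Payload 5.7 kg.
Tool frame: the origin (TCP) lies at the very end of the fingers, on their centre line; the grasp point (between the pads) lies ctrl.tcp_to_grasp behind it (ctrl.tcp_to_grasp is the distance from the TCP to the grasp point, in m); z points along the fingers, y is the line along which they close (so a half turn about z gives the same grasp; the last joint's range is limited). The gripper opens to 85 mm and grips with 20 to 120 N. Pads are 22 mm wide; open, the fingers measure 114 mm over their backs; the gripper's body (76 mm by 85 mm) begins 54 mm behind the grasp point. The pads swing forward as they close: fully open they stand 13 mm farther back than shut.
Start: joints at [1.061, 0.359, 1.51, -0, 1.272, -0.115], TCP at [0.231, 0.554, 0.231] pointing down, gripper open.
Joint ranges: [-2.97, 2.97], [-1.01, 2.36], [0.21, 2.38], [-0.96, 4.11], [0.2, 2.71], [-2.98, 2.98]. Speed limits (rad/s): [2.39, 2.39, 3.14, 3.14, 3.14, 3.14].

## Interface

Orientations are given as a unit quaternion [x, y, z, w].
In Python, from plant import ctrl gives the robot as it stands.
- The arm moves only by the tool apply_moves, never from a script. Its argument "increments" is a list that holds one entry, the list of rows, each a list of 5 numbers: the shift along the world's x, y, z in cm, then the turn about the world's z in degrees, then the finger opening in cm, from 0 to 8.54. A call has exactly 10 rows; each row is the pose to reach, as a shift and turn from the pose commanded when the call began; what a row does not reach only later rows make up. A row lasts 1/10 s, in which the tool goes at most 50 mm and 8.59 degrees, less where a joint would pass 70% of its speed; a pose out of reach is approached as far as the arm can. A call with a gripper value outside its range is refused whole. The fingers move at their own pace and stop on an object; "squeeze" is the grip in N (left out, the last holds). Time passes only in rows, so rows that repeat a pose let the fingers close, or fill a call up. It gives the time, the measured TCP pose, the force, the opening and the grip force at its end, in the units of the state.
- ctrl.get_state(): the state, without advancing time (a new reading comes with each control period).
- ctrl.grab_frame(name): name is "side" or "top" or "wrist"; returns the picture (400x640x3 uint8, red, green, blue); there is no depth.
- ctrl.camera_params(name): a dict with "vertical_fov" (degrees; the focal length in pixels is half the picture's height over the tangent of half this angle, whatever the lens; pixels are square), "cx", "cy" (the principal point, pixels), "origin" and "rotation" of the camera in the world; the wrist camera has in their place "mount" (4x4, takes a point from camera to tool coordinates, whose origin is the TCP and whose axes are the flange's). Camera axes: x right, y down, z forward; pixel columns grow to the right and rows downward; lengths in m; the calibration is good to about 2 mm. A picture is of the moment at which its call begins: read the wrist's pose just before it. camera_params takes no time and is no camera call.
- ctrl.sign_off(): hands the job in; it is judged then, once.
The state is a dict: "clock": time; "joint_positions": joint angles; "qvel": joint speeds; "tau": joint torques, N m; "ee_pos": TCP position; "ee_rot": TCP orientation; "wrist_force": force on the tool from outside, world axes, zero at the start; "moment": the same for the moment, N m; "grip_width": finger opening in m; "gripper_force": force on a finger pad.
Only numpy, scipy, OpenCV 4.12 (cv2) and the standard library are available. Lean on these libraries where they do the work, as an engineer would, in place of code of your own. Each camera call takes 0.05 s, during which the arm holds its last target. There are 200 camera calls.

## Task

One corner of the aluminium deck plate in the opened player housing rocks: press down on the plate's corners (white dots) one after another to find the one that gives, then press the red pad beside that corner down until its brass shim lies fully flat. Leave the other three shims standing up. This is all done with a fingertip: pick nothing up, and leave the flywheel on the plate and the things on the bench where they are.

Things in the scene. Friction and masses are not known exactly. Their poses are not given: they have to be found in the camera images.
- housing: opened grey player housing, a low tray 200 (its x) x 310 (its y) x 32 mm, standing still on the bench; origin at the centre of its underside. Turned at most 0.25 rad. All corners and shims below belong to it.
- deck: aluminium deck plate, 160 x 170 (y) x 3 mm, on a central rubber mount and four corner feet; origin: centre of its underside, 34 mm above the bench; axes as housing. A 20 mm tall motor can stands on it 30 mm to +x, +y of the middle. One foot has an unseen 5 mm gap below: about 5 N sends that corner down 5 mm (tilt 0.05 rad), and it springs back; a firm corner gives under 1.5 mm at 20 N
- corner_1 (a point): top face of the deck plate over its foot, at the white dot (22 mm) of the corner near the robot, left (-x,+y of the housing); 65 mm in x and 70 mm in y from the plate's middle, 37 mm above the bench; moves with the plate
- shim_1_pad (a point): centre of the top of the red thumb pad (24 x 20 x 14 mm) of the brass shim beside corner_1, just outside the plate: about 55 mm farther out along the housing's y; about 50 mm above the bench when raised, 42 mm when flat; moves with the shim
- shim_1 (a joint): hinge of that brass shim, rad: 0 = raised, sloping up outwards, 0.20 = fully flat. The pad goes straight down 8 mm as it is pressed; it takes about 6 N to move and stays where it is left. Only at the corner that rocks can it go flat; at a firm corner it is blocked at about 0.10, and must not be pressed there
- corner_2 (a point): top face of the deck plate over its foot, at the white dot (22 mm) of the corner far, left (+x,+y); 65 mm in x and 70 mm in y from the plate's middle, 37 mm above the bench; moves with the plate
- shim_2_pad (a point): centre of the top of the red thumb pad (24 x 20 x 14 mm) of the brass shim beside corner_2, just outside the plate: about 55 mm farther out along the housing's y; about 50 mm above the bench when raised, 42 mm when flat; moves with the shim
- shim_2 (a joint): hinge of that brass shim, rad: 0 = raised, sloping up outwards, 0.20 = fully flat. The pad goes straight down 8 mm as it is pressed; it takes about 6 N to move and stays where it is left. Only at the corner that rocks can it go flat; at a firm corner it is blocked at about 0.10, and must not be pressed there
- corner_3 (a point): top face of the deck plate over its foot, at the white dot (22 mm) of the corner near, right (-x,-y); 65 mm in x and 70 mm in y from the plate's middle, 37 mm above the bench; moves with the plate
- shim_3_pad (a point): centre of the top of the red thumb pad (24 x 20 x 14 mm) of the brass shim beside corner_3, just outside the plate: about 55 mm farther out along the housing's y; about 50 mm above the bench when raised, 42 mm when flat; moves with the shim
- shim_3 (a joint): hinge of that brass shim, rad: 0 = raised, sloping up outwards, 0.20 = fully flat. The pad goes straight down 8 mm as it is pressed; it takes about 6 N to move and stays where it is left. Only at the corner that rocks can it go flat; at a firm corner it is blocked at about 0.10, and must not be pressed there
- corner_4 (a point): top face of the deck plate over its foot, at the white dot (22 mm) of the corner far, right (+x,-y); 65 mm in x and 70 mm in y from the plate's middle, 37 mm above the bench; moves with the plate
- shim_4_pad (a point): centre of the top of the red thumb pad (24 x 20 x 14 mm) of the brass shim beside corner_4, just outside the plate: about 55 mm farther out along the housing's y; about 50 mm above the bench when raised, 42 mm when flat; moves with the shim
- shim_4 (a joint): hinge of that brass shim, rad: 0 = raised, sloping up outwards, 0.20 = fully flat. The pad goes straight down 8 mm as it is pressed; it takes about 6 N to move and stays where it is left. Only at the corner that rocks can it go flat; at a firm corner it is blocked at about 0.10, and must not be pressed there
- flywheel: loose brass flywheel, 28 mm across, 16 mm high, standing on the deck plate; origin at the centre of its underside; a bystander
- bowl: white bowl, 150 mm across, 50 mm high; origin at its underside; a loose bystander
- driver_a: red screwdriver lying on the bench beyond the housing; origin at its underside; a loose bystander
- driver_b: yellow screwdriver lying on the bench to the right; origin at its underside; a loose bystander
- cleaner: white plastic bottle, 44 mm across, 110 mm high; origin at its underside; a loose bystander
- dial_knob: black knob, 32 mm across, 16 mm high; origin at its underside; a loose bystander
- small_board: green circuit board 70 x 100 mm, about 16 mm high; origin at its underside; a loose bystander

How it is judged:
On the way, in this order (a step that is already met when the one before it is completed fails the run):
1. the fingers press down the corner that rocks, while all shims still stand up (angle between deck's own z axis and vertical above 0.02 rad and contact force between the fingers and deck above 1 N and value of joint each of shim_1, shim_2, shim_3, shim_4 below 0.07 rad), for 0.1 s.
2. the shim of the rocking corner is pressed flat, the other three stand up (((value of joint shim_1 above 0.175 rad and value of joint each of shim_2, shim_3, shim_4 below 0.07 rad) or (value of joint shim_2 above 0.175 rad and value of joint each of shim_1, shim_3, shim_4 below 0.07 rad) or (value of joint shim_3 above 0.175 rad and value of joint each of shim_1, shim_2, shim_4 below 0.07 rad) or (value of joint shim_4 above 0.175 rad and value of joint each of shim_1, shim_2, shim_3 below 0.07 rad))), for 0.2 s.
At the end, for the whole second after the job is handed in: the rocking corner's shim lies flat (joint above 0.175 of 0.20 rad), the other three shims are still raised (below 0.07 rad), the deck plate is level to 0.015 rad and at rest, and the bystanders are within 25 mm of where they stood (((value of joint shim_1 above 0.175 rad and value of joint each of shim_2, shim_3, shim_4 below 0.07 rad) or (value of joint shim_2 above 0.175 rad and value of joint each of shim_1, shim_3, shim_4 below 0.07 rad) or (value of joint shim_3 above 0.175 rad and value of joint each of shim_1, shim_2, shim_4 below 0.07 rad) or (value of joint shim_4 above 0.175 rad and value of joint each of shim_1, shim_2, shim_3 below 0.07 rad)) and angle between deck's own z axis and vertical below 0.015 rad and angular speed of deck below 0.1 rad/s and distance of each of flywheel, bowl, driver_a, driver_b, cleaner, dial_knob, small_board from where it was at the start of the episode below 0.025 m); the robot touches nothing.
It fails at once if the flywheel is lifted or pushed away (distance of flywheel from where it was at the start of the episode above 0.03 m or height (world z) of flywheel above 0.056 m).
It fails at once if a loose thing on the bench (bowl, screwdrivers, bottle, knob, board) is lifted or pushed away (distance of any of bowl, driver_a, driver_b, cleaner, dial_knob, small_board from where it was at the start of the episode above 0.03 m or height (world z) of any of bowl, driver_a, driver_b, cleaner, dial_knob, small_board above 0.03 m).
It also fails if it takes over 48 s, if anything falls off the work surface, if the arm or the gripper's body presses on something with over 40 N, if the wrist force passes 120 N, or if a joint passes its speed limit or range.

## Working session

There is one attempt and no reset: what is moved stays moved. The work goes in short steps, Python scripts to look and compute and a tool call to move; the robot and the scene stay as the last step left them, time stands still between calls to the robot, and variables do not carry over. Pictures are saved under pics/ and viewed, at most 10 in all, crops included, and the job is handed in when it is done.

Besides the shell and the picture viewer there is one more tool, called after "Request:" in YAML: its name, and indented under it one key for each argument. apply_moves: Moves the arm, as the interface text tells. Its arguments: {"type":"object","properties":{"increments":{"type":"array","items":{"type":"array","items":{"type":"array","items":{"type":"number"}}}},"squeeze":{"type":"number"}},"required":["increments"]}

```bash
mkdir -p pics
python3 - <<'E'
from plant import ctrl
import cv2
s=ctrl.get_state();print(s['clock'],s['ee_pos'],s['ee_rot'],s['grip_width'],ctrl.tcp_to_grasp)
for n in('top','side'):
    cv2.imwrite(f'pics/{n}0.png',ctrl.grab_frame(n)[:,:,::-1]);print(ctrl.camera_params(n))
E
```

```text
0.0 [0.23045353 0.55324179 0.23046621] [ 1.96105145e-01  9.80582447e-01 -8.73041926e-04 -2.73448703e-04] 0.08534826965194753 0.0187
{'vertical_fov': 49.89720121295572, 'cx': 319.17446503542044, 'cy': 190.81451026245998, 'origin': array([ 0.39539389, -0.00858391,  1.21457516]), 'rotation': array([ 0.70645889, -0.70193085,  0.05574432, -0.07142477])}
{'vertical_fov': 48.091083967009155, 'cx': 315.2184465460201, 'cy': 195.9807681598162, 'origin': array([0.45904987, 0.75972679, 0.81815673]), 'rotation': array([-0.08338021,  0.91788536, -0.38640104,  0.03504908])}
```

View pics/top0.png

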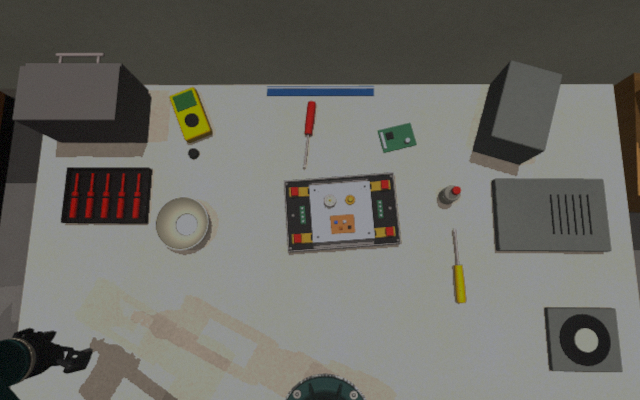

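View pics/side0.png

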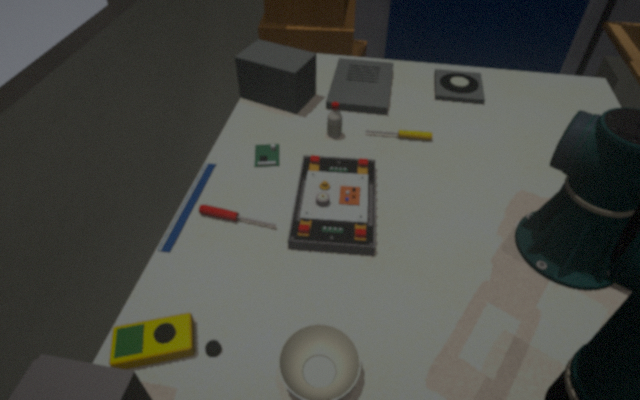

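The top view shows the housing around pixel (342,213). Its red pads are near (297,186), (300,239), (382,184) and (385,231), the motor can near (330,201) and the flywheel near (350,199). The side view agrees. Next I'll locate the pads and white dots.

```bash
cat > h.py <<'E'
import numpy as np,cv2
from scipy.spatial.transform import Rotation as R
from plant import ctrl
def ray(n,uv,z):
    p=ctrl.camera_params(n);f=200/np.tan(np.radians(p['vertical_fov']/2))
    d=R.from_quat(p['rotation']).apply([(uv[0]-p['cx'])/f,(uv[1]-p['cy'])/f,1]);o=p['origin']
    return o+d*(z-o[2])/d[2]
def reds(im,x0,x1,y0,y1):
    h=cv2.cvtColor(im,cv2.COLOR_RGB2HSV)
    m=(((h[...,0]<5)|(h[...,0]>174))&(h[...,1]>170)&(h[...,2]>90)).astype(np.uint8)
    k=np.zeros_like(m);k[y0:y1,x0:x1]=m[y0:y1,x0:x1]
    n,_,st,c=cv2.connectedComponentsWithStats(k)
    return [(c[i],st[i,4]) for i in range(1,n) if st[i,4]>12]
E
python3 - <<'E'
from h import *
for n,b in(('top',(280,405,170,255)),('side',(285,385,150,260))):
    im=cv2.imread(f'pics/{n}0.png')[:,:,::-1]
    P=[]
    for c,a in reds(im,*b):
        P.append(ray(n,c,.048));print(n,c.round(1),a,P[-1].round(4))
    print(np.mean(P,0))
a=cv2.imread('pics/top0.png')[165:260,275:410];b=cv2.imread('pics/side0.png')[145:260,280:390]
a=cv2.resize(a,None,fx=4,fy=4,interpolation=2);cv2.imwrite('pics/c0.png',a)
E
```

```text
top [384.3 183.8] 57 [ 0.6281 -0.1612  0.048 ]
top [294.1 190.7] 59 [0.6076 0.0876 0.048 ]
top [389.1 230.8] 56 [ 0.4988 -0.1716  0.048 ]
top [296.9 237.9] 59 [0.478  0.0775 0.048 ]
[ 0.55313885 -0.04193843  0.048     ]
side [314.4 158.4] 28 [ 0.6292 -0.1573  0.048 ]
side [362.8 161.6] 30 [ 0.4998 -0.1675  0.048 ]
side [303.1 227.3] 39 [0.6099 0.0905 0.048 ]
side [360.4 231.7] 40 [0.4791 0.0804 0.048 ]
[ 0.55448632 -0.03848162  0.048     ]
```

View pics/c0.png

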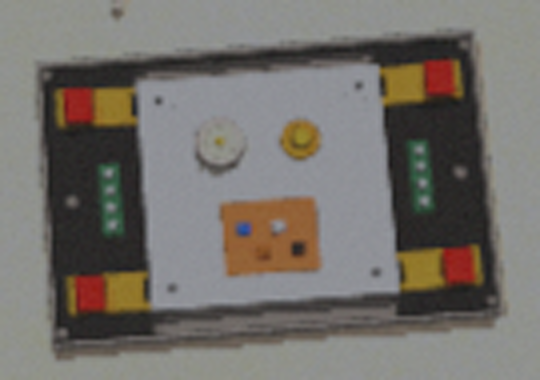

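The crop confirms the layout, and both cameras agree. The housing centre is about (0.554, -0.040) with a yaw of about +0.083. Corner targets are c1 (.483,.024), c2 (.613,.035), c3 (.495,-.115) and c4 (.625,-.104).

Request:
apply_moves:
  increments:
    - [[2.1,-4.4,0,2.7,0],[4.2,-8.8,0,5.4,0],[6.3,-13.2,0,8.1,0],[8.4,-17.6,0,10.8,0],[10.5,-22,0,13.5,0],[12.6,-26.4,0,16.2,0],[14.7,-30.8,0,18.9,0],[16.8,-35.2,0,21.6,0],[18.9,-39.6,0,24.3,0],[21,-44,-2,27,0]]
  squeeze: 20

```text
clock: 1.1
ee_pos: [0.4421, 0.1143, 0.214]
ee_rot: [-0.039, 0.999, 0.0, 0.003]
wrist_force: [2.1, 0.9, -0.1]
grip_width: -0.0003
gripper_force: 0.0
```

Request:
apply_moves:
  increments:
    - [[2.2,-4.4,-3,0,0],[4.3,-8.9,-6,0,0],[4.3,-8.9,-10,0,0],[4.3,-8.9,-13,0,0],[4.3,-8.9,-13,0,0],[4.3,-8.9,-14,0,0],[4.3,-8.9,-14.5,0,0],[4.3,-8.9,-14.5,0,0],[4.3,-8.9,-14.5,0,0],[4.3,-8.9,-14.5,0,0]]

```text
clock: 2.1
ee_pos: [0.4834, 0.0273, 0.0682]
ee_rot: [-0.038, 0.999, -0.0, 0.001]
wrist_force: [0.0, -0.6, 0.4]
grip_width: -0.0003
gripper_force: 0.0
```

Request:
apply_moves:
  increments:
    - [[0,-0.3,-1,0,0],[0,-0.3,-2,0,0],[0,-0.3,-2.4,0,0],[0,-0.3,-2.6,0,0],[0,-0.3,-2.7,0,0],[0,-0.3,-2.8,0,0],[0,-0.3,-2.9,0,0],[0,-0.3,-3.0,0,0],[0,-0.3,-3.1,0,0],[0,-0.3,-3.1,0,0]]

```text
clock: 3.1
ee_pos: [0.4829, 0.0241, 0.0369]
ee_rot: [-0.038, 0.999, -0.0, 0.0]
wrist_force: [-1.6, 0.3, 7.8]
grip_width: 0.0003
gripper_force: 3.4
```

Run:
```python
from h import *
s=ctrl.get_state();print(s['ee_pos'],s['wrist_force'])
a=ctrl.grab_frame('top')[150:270,260:420,::-1];b=ctrl.grab_frame('side')[145:265,260:420,::-1]
cv2.imwrite('pics/p1.png',cv2.resize(np.hstack([a,b]),None,fx=2.5,fy=2.5,interpolation=2))
```

```text
[0.48289108 0.02409396 0.03687004] [-1.59675536  0.29936406  7.82499292]
```

View pics/p1.png

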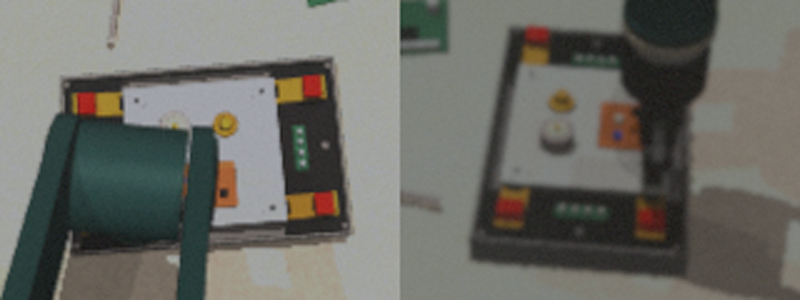

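The fingertip is on the near-left dot and has met resistance at z = 0.037. I'll press a little more to confirm this corner is firm, then go on to corner 2.

Request:
apply_moves:
  increments:
    - [[0,0,-0.1,0,0],[0,0,-0.2,0,0],[0,0,-0.3,0,0],[0,0,-0.4,0,0],[0,0,-0.4,0,0],[0,0,-0.4,0,0],[0,0,-0.4,0,0],[0,0,-0.4,0,0],[0,0,-0.4,0,0],[0,0,-0.4,0,0]]

```text
clock: 4.2
ee_pos: [0.4832, 0.0242, 0.0361]
ee_rot: [-0.038, 0.999, -0.0, 0.001]
wrist_force: [-10.5, 1.7, 51.4]
grip_width: 0.0003
gripper_force: 25.7
```

Corner 1 is firm: 51 N and it gave less than 1 mm. Next is corner 2.

Request:
apply_moves:
  increments:
    - [[0,0,3,0,0],[0,0,6,0,0],[4,0.3,6,0,0],[8,0.7,6,0,0],[12,1,6,0,0],[13,1.1,4,0,0],[13,1.1,1.5,0,0],[13,1.1,1.0,0,0],[13,1.1,0.8,0,0],[13,1.1,0.8,0,0]]

```text
clock: 5.2
ee_pos: [0.6125, 0.035, 0.0407]
ee_rot: [-0.038, 0.999, -0.0, -0.0]
wrist_force: [0.4, 0.6, -0.7]
grip_width: -0.0
gripper_force: 0.0
```

Request:
apply_moves:
  increments:
    - [[0,0,-0.1,0,0],[0,0,-0.2,0,0],[0,0,-0.3,0,0],[0,0,-0.4,0,0],[0,0,-0.5,0,0],[0,0,-0.5,0,0],[0,0,-0.5,0,0],[0,0,-0.5,0,0],[0,0,-0.5,0,0],[0,0,-0.5,0,0]]

```text
clock: 6.2
ee_pos: [0.6129, 0.0351, 0.0354]
ee_rot: [-0.038, 0.999, -0.0, 0.0]
wrist_force: [0.5, -0.4, 2.3]
grip_width: -0.0004
gripper_force: 0.8
```

Request:
apply_moves:
  increments:
    - [[0,0,-0.1,0,0],[0,0,-0.2,0,0],[0,0,-0.3,0,0],[0,0,-0.3,0,0],[0,0,-0.3,0,0],[0,0,-0.3,0,0],[0,0,-0.3,0,0],[0,0,-0.3,0,0],[0,0,-0.3,0,0],[0,0,-0.3,0,0]]

```text
clock: 7.2
ee_pos: [0.613, 0.0351, 0.033]
ee_rot: [-0.038, 0.999, -0.0, 0.0]
wrist_force: [-0.2, 0.3, 9.0]
grip_width: 0.0001
gripper_force: 4.0
```

Request:
apply_moves:
  increments:
    - [[0,0,-0.1,0,0],[0,0,-0.2,0,0],[0,0,-0.2,0,0],[0,0,-0.2,0,0],[0,0,-0.2,0,0],[0,0,-0.2,0,0],[0,0,-0.2,0,0],[0,0,-0.2,0,0],[0,0,-0.2,0,0],[0,0,-0.2,0,0]]

```text
clock: 8.2
ee_pos: [0.6131, 0.035, 0.0321]
ee_rot: [-0.038, 0.999, -0.0, 0.001]
wrist_force: [-2.8, -0.2, 18.0]
grip_width: 0.0001
gripper_force: 8.8
```

Run:
```python
from h import *
a=ctrl.grab_frame('top')[150:270,260:420,::-1];b=ctrl.grab_frame('side')[145:265,260:420,::-1]
cv2.imwrite('pics/p2.png',cv2.resize(np.hstack([a,b]),None,fx=2.5,fy=2.5,interpolation=2))
```

```text
(no output)
```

View pics/p2.png

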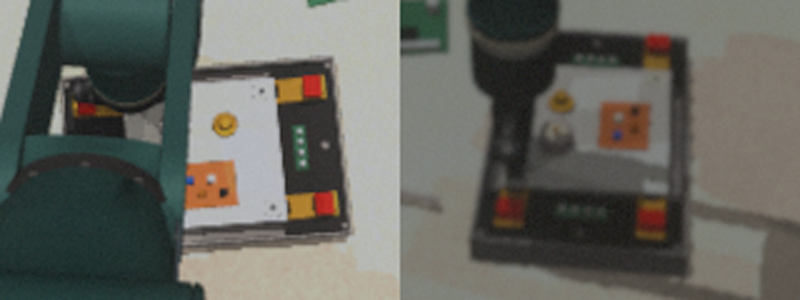

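Corner 2 is the one that rocks: it sank 5 mm to z = 0.032 under 18 N. In the picture the finger is on the far-left dot and all the shims are still up. Next I'll press shim 2's pad at (.609,.089).

Request:
apply_moves:
  increments:
    - [[0,0,3,0,0],[0,0,6,0,0],[-0.2,2.5,6,0,0],[-0.4,5,6,0,0],[-0.4,5.4,5,0,0],[-0.4,5.4,3.5,0,0],[-0.4,5.4,2.7,0,0],[-0.4,5.4,2.4,0,0],[-0.4,5.4,2.4,0,0],[-0.4,5.4,2.4,0,0]]

```text
clock: 9.3
ee_pos: [0.6088, 0.0885, 0.0541]
ee_rot: [-0.038, 0.999, -0.0, -0.0]
wrist_force: [0.0, -0.3, 0.0]
grip_width: 0.0001
gripper_force: 0.0
```

Request:
apply_moves:
  increments:
    - [[0,0,-0.2,0,0],[0,0,-0.4,0,0],[0,0,-0.6,0,0],[0,0,-0.8,0,0],[0,0,-1.0,0,0],[0,0,-1.2,0,0],[0,0,-1.3,0,0],[0,0,-1.4,0,0],[0,0,-1.4,0,0],[0,0,-1.4,0,0]]

```text
clock: 10.3
ee_pos: [0.6096, 0.0903, 0.0415]
ee_rot: [-0.038, 0.999, 0.001, 0.001]
wrist_force: [-1.6, 4.6, 6.9]
grip_width: 0.0004
gripper_force: 3.6
```

Request:
apply_moves:
  increments:
    - [[0,0,-0.1,0,0],[0,0,-0.2,0,0],[0,0,-0.3,0,0],[0,0,-0.3,0,0],[0,0,-0.3,0,0],[0,0,-0.3,0,0],[0,0,-0.3,0,0],[0,0,-0.3,0,0],[0,0,-0.3,0,0],[0,0,-0.3,0,0]]

```text
clock: 11.3
ee_pos: [0.6098, 0.0905, 0.0407]
ee_rot: [-0.038, 0.999, 0.001, 0.002]
wrist_force: [-6.8, 4.9, 25.4]
grip_width: 0.0001
gripper_force: 12.7
```

It has hit a hard stop at z = 0.041 under 25 N, so the shim should be flat. I'll lift clear, back away toward the robot, and check.

Request:
apply_moves:
  increments:
    - [[0,0,2,0,0],[0,0,6,0,0],[0,0,10,0,0],[-1,4,14,0,0],[-3,8,16,0,0],[-5,12,16,0,0],[-8,15,16,0,0],[-11,18,16,0,0],[-14,20,16,0,0],[-14,20,16,0,0]]

```text
clock: 12.3
ee_pos: [0.4642, 0.2909, 0.1971]
ee_rot: [-0.04, 0.999, 0.0, -0.002]
wrist_force: [0.1, 1.1, 0.0]
grip_width: 0.0001
gripper_force: 0.0
```

Run:
```python
from h import *
A=ctrl.grab_frame('top');B=ctrl.grab_frame('side')
for n,im,b in(('top',A,(280,405,170,255)),('side',B,(285,385,150,260))):
    for c,a in reds(im,*b): print(n,c.round(1),a)
cv2.imwrite('pics/p3.png',cv2.resize(np.hstack([A[150:270,260:420,::-1],B[145:265,260:420,::-1]]),None,fx=2.5,fy=2.5,interpolation=2))
```

```text
top [384.3 183.9] 53
top [293.5 191.3] 51
top [389.1 230.7] 55
top [296.9 237.9] 59
side [314.4 158.5] 31
side [303.5 230.7] 48
```

View pics/p3.png

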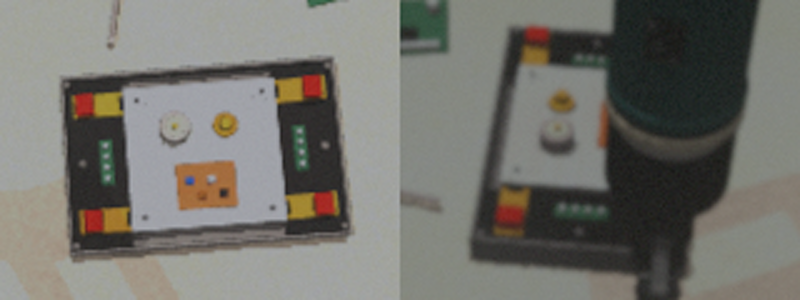

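Shim 2's pad has dropped 3.4 px in the side view, which is about 8 mm. The other three pads haven't moved, the plate looks level and the flywheel is in place.

```bash
python3 -c "
from plant import ctrl
print(ctrl.sign_off())"
```

```text
the job is handed in; nothing more can be done
None
```

I found that corner_2 (far left) is the one that rocks, pressed shim_2 flat to its stop, left the other three shims raised, and handed the job in at about 12 s; corners 3 and 4 were not pressed, and no verdict came back.

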